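# Bring a specimen dish to the loading gap and hold it up level

### The job

Turn the specimen carousel by its black centre knob, one click whichever way brings the blue dish round to the gap in the dark keeper ring, and let it click in there; then take the blue dish by its stem, lift it straight out, and hold it up still and level, a good 10 cm clear of the turntable, for at least three seconds, finishing with the dish still held in the gripper. The brass lock core standing in the dish must stay upright in it; leave the yellow dish seated with its core upright, and leave the loupe and the jar alone.

Things in the scene. Friction and masses are not known exactly. Their poses are not given: they have to be found in the camera images.
- carousel: Fixed carousel: white base, aluminium table (252 mm across, top 55 mm above the bench), dark keeper ring (radius 106 to 142 mm, 81 to 85 mm above the bench) overhanging the dish rims so they cannot be lifted except in its 60 degree gap. Origin: on the turning axis at bench height; z up; own -x axis points to the middle of the gap (red mark on the base). Yaw within 45 degrees.
- turntable (a joint): Table angle (rad), 0 at the start, positive anticlockwise from above. Spring clicks at -1.047, 0, +1.047; stops at +-1.25. Six stations, 60 degrees apart, 85 mm from the axis, each with three 8 mm pins. At first the one in the gap is empty; the dishes stand in its two neighbours. Turning takes under 0.2 N m; released past 45 degrees it snaps into the next click and stays.
- knob_grip (a point): Grip point on the black bar knob, on the turning axis, 153 mm above the bench; turns with the table. The bar is 50 mm long along this frame's x, 14 mm thick along y, from 130 to 172 mm above the bench, on a 20 mm thick shaft. At the start the bar points to the gap.
- gap (a point): Centre of the loading station in the gap of the keeper ring, on the table's top face (55 mm above the bench), 85 mm from the turning axis. Fixed to the base.
- dish_blue: The dish to lift: round blue metal dish, diameter 60 mm, rim 10 mm high, floor 3 mm thick, with a round upright stem in its middle, diameter 14 mm, reaching 70 mm above its underside; about 0.11 kg. Origin: centre of its underside; z up along the stem. It stands loosely (about 2 mm play) between its station's pins.
- dish_yellow: Yellow dish of the same shape and size, in the other station beside the gap; to be left seated on the turntable (it rides round with it). Origin: centre of its underside, z up.
- core_brass: Brass lock core, an upright cylinder of diameter 12 mm, 16 mm tall, about 15 g, standing loose on the floor of the blue dish beside the stem. Origin: centre of its underside, z up.
- core_steel: Dark steel lock core of the same size, standing loose in the yellow dish. Origin: centre of its underside, z up.
- loupe: Black loupe, an upright cylinder of diameter 38 mm, 32 mm tall, on the bench to the left of the carousel; bystander. Origin: centre of its underside.
- jar: Amber glass jar with a lid, diameter 44 mm, 62 mm tall, on the bench to the right of the carousel; bystander. Origin: centre of its underside.
Not all that is in view belongs to the job. Leave any pink or red look-alike of the dish_blue alone. There is more than one size of the dish_yellow; the job needs the smaller.

How it is judged:
By the outcome, as a careful person would: the job done as asked, in the order asked, and still so for the second after the job is handed in, while the arm keeps its last pose, push and grip.
It also fails if it takes over 58 s, if anything falls off the work surface, if the arm or the gripper's body presses on something with over 40 N, if the wrist force passes 120 N, or if a joint passes its speed limit or range.

### The arm

A 6-joint arm with a two-finger parallel gripper is mounted at the origin on the work surface. World frame = base frame: x ahead of the robot, y to its left, z up, the work surface at z = 0. Lengths are in m, angles in degrees, forces in N, time in s.
With the tool pointing down it reaches from about 0.275 to 0.975 m from the base axis. Payload 8.4 kg.
Tool frame: the origin (TCP) lies between the finger pads; the fingertips stand 22 mm ahead of it and the grasp point (between the pads) lies 3 mm ahead of it; z points along the fingers, y is the line along which they close (so a half turn about z gives the same grasp; the last joint's range is limited). The gripper opens to 92 mm and grips with 3 to 60 N. Pads are 20 mm wide; open, the fingers measure 128 mm over their backs; the gripper's body (75 mm by 189 mm) begins 69 mm behind the grasp point.
Start: joints at [-65.798, 20.225, 93.587, -0, 66.188, -0.138], TCP at [0.258, -0.569, 0.237] pointing down, gripper open.
Joint ranges: [-150.9, 150.9], [-52.94, 120.26], [3.33, 152.33], [-74.26, 254.26], [0, 154.13], [-172.89, 172.89]. Speed limits (degrees/s): [127.2, 127.2, 159.86, 180, 180, 180].

### API

Orientations are given as [roll, pitch, yaw] about the fixed x, y, z axes, in that order (R = Rz(yaw) Ry(pitch) Rx(roll)).
In Python, from workcell import ctrl gives the robot as it stands.
- The arm moves only by the shell command python3 -m handwheel 'ROWS' [OPENING]. ROWS is a JSON object of lists of equal length, an entry for each row: "translation": the shift along the tool's x, y, z each as a share of 1000 mm, from -1 to 1, a list of three; "turn": the turn, a rotation vector about the tool's x, y, z each as a share of 180 degrees, from -1 to 1, a list of three. In form: {"translation": [[tx, ty, tz], ...], "turn": [[wx, wy, wz], ...]}. A call has 1 to 5 rows; each row is the pose to reach, as a shift and turn from the pose commanded when the call began, along the tool's axes at that moment, turning the shorter way round; what a row does not reach only later rows make up. A row lasts 1/12 s, in which the tool goes at most 41.7 mm and 7.16 degrees, less where a joint would pass 70% of its speed; a pose out of reach is approached as far as the arm can. A call with a number of a shift or a turn outside -1 to 1 is refused whole. A call with a gripper value outside its range is refused whole. OPENING is the finger opening in mm, from 0 to 91.9, set as the call begins (- or left out, the last holds). The fingers move at their own pace and stop on an object; the grip force is fixed at half the most. Time passes only in rows, so rows that repeat a pose let the fingers close. It gives the time, the measured TCP pose, the force, the opening and the grip force at its end, in the units of the state.
- ctrl.sense(): the state, without advancing time (a new reading comes with each control period).
- ctrl.capture(name): name is "scene" or "top"; returns (picture, depth): 480x640x3 uint8, blue, green, red; 480x640 float32, m along the optical axis (not along the pixel's ray), 0 where there is no reading.
- ctrl.calibration(name): a dict with "fovy" (degrees; the focal length in pixels is half the picture's height over the tangent of half this angle, whatever the lens; pixels are square), "cx", "cy" (the principal point, pixels), "eye" and "rotation" of the camera in the world. Camera axes: x right, y down, z forward; pixel columns grow to the right and rows downward; lengths in m; the calibration is good to about 2 mm. A picture is of the moment at which its call begins. calibration takes no time and is no camera call.
- ctrl.sign_off(): hands the job in; it is judged then, once.
The state is a dict: "time_s": time; "joint_pos": joint angles; "dq": joint speeds; "effort": joint torques, N m; "tool_pos": TCP position; "orientation": TCP orientation; "ft_force": force on the tool from outside, world axes, zero at the start; "wrist_torque": the same for the moment, N m; "width": finger opening in m; "gripper_force": force on a finger pad.
Only numpy, scipy, OpenCV 4.12 (cv2) and the standard library are available. Lean on these libraries where they do the work, as an engineer would, in place of code of your own. Each camera call takes 0.05 s, during which the arm holds its last target. There are 200 camera calls.

## Working session

There is one attempt and no reset: what is moved stays moved. The work goes in short steps, Python scripts to look and compute and a shell command to move; the robot and the scene stay as the last step left them, time stands still between calls to the robot, and variables do not carry over. Pictures are saved under pics/ and viewed, at most 10 in all, crops included, and the job is handed in when it is done.

```bash
mkdir -p pics; ls
python3 - <<'E'
from workcell import ctrl
import cv2
for n in("scene","top"):
    p,d=ctrl.capture(n); cv2.imwrite(f"pics/{n}0.png",p); import numpy as np; np.save(f"pics/{n}0.npy",d)
    print(n,ctrl.calibration(n))
print(ctrl.sense())
E
```

```text
pics
scene {'fovy': 50.616745422501666, 'cx': 324.6342374101641, 'cy': 236.1688746900133, 'eye': array([0.89458502, 0.36379503, 0.89896094]), 'rotation': array([-146.76015438,    0.83665537,  135.30018023])}
top {'fovy': 53.24866914677278, 'cx': 313.193631906351, 'cy': 243.88924905572827, 'eye': array([0.38014161, 0.02069092, 1.05007497]), 'rotation': array([-169.62896013,   -1.5478301 ,  -89.9665227 ])}
{'time_s': 0.1, 'joint_pos': array([-6.58010750e+01,  2.02577638e+01,  9.36247541e+01, -2.40442433e-03,
        6.61878262e+01, -1.36760744e-01]), 'dq': array([ 0.02876397, -0.10238885, -0.07997822,  0.03776114, -0.06403914,
        0.02929865]), 'effort': array([ 1.48094846e-04, -5.94903803e+01, -3.34931731e+01,  6.98823086e-02,
        1.83140655e-02, -9.94100333e-06]), 'tool_pos': array([ 0.25737518, -0.56908672,  0.23594743]), 'orientation': array([-1.79929651e+02,  2.03063931e-03,  2.43366591e+01]), 'ft_force': array([-0.81520211, -0.30653615,  0.26299553]), 'wrist_torque': array([-0.03689454, -0.00419099,  0.01708634]), 'gripper_force': 0.0, 'width': 0.09198513012866284}
```

View pics/scene0.png

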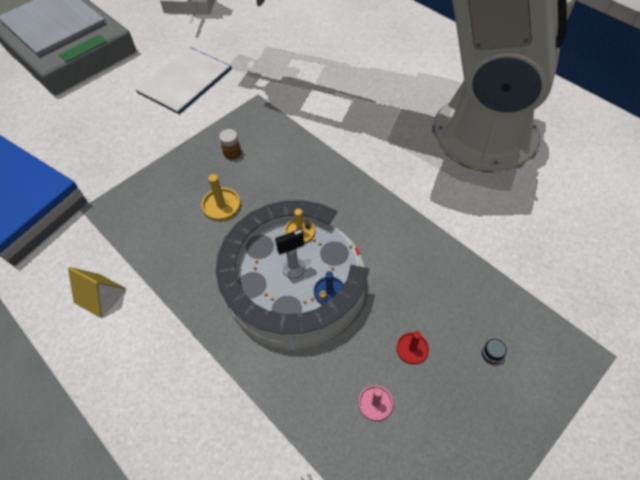

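View pics/top0.png

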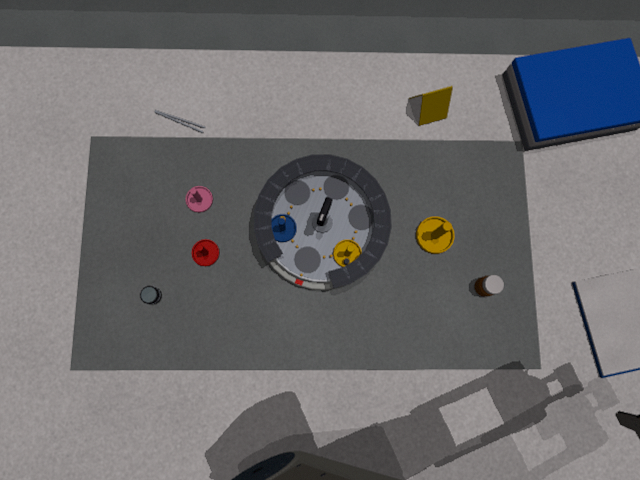

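Candidates for the blue dish (top view): the blue one on the carousel (283,228), red (205,252), pink (200,198). The yellow ones are the small one on the carousel (347,253) and the large one (435,235). I choose blue at (283,228). The gap is at about (305,262), so the turn is anticlockwise.

```bash
cat > h.py <<'E'
import numpy as np,cv2
from scipy.spatial.transform import Rotation as R
from workcell import ctrl
def cam(n):
    c=ctrl.calibration(n); f=240/np.tan(np.radians(c['fovy']/2))
    return c,f,R.from_euler('xyz',c['rotation'],degrees=True).as_matrix()
def pix2z(n,u,v,z):
    c,f,M=cam(n); r=M@np.array([(u-c['cx'])/f,(v-c['cy'])/f,1]); e=np.array(c['eye'])
    return e+r*(z-e[2])/r[2]
def cloud(n,d):
    c,f,M=cam(n); v,u=np.indices(d.shape)
    P=np.stack([(u-c['cx'])/f*d,(v-c['cy'])/f*d,d],-1)@M.T+np.array(c['eye']); P[d==0]=np.nan
    return P
def proj(n,p):
    c,f,M=cam(n); q=(np.array(p)-c['eye'])@M; return q[...,:2]/q[...,2:]*f+[c['cx'],c['cy']]
E
python3 - <<'E'
from h import *
from scipy.optimize import least_squares
for n in("top","scene"):
    p=cv2.imread(f"pics/{n}0.png"); d=np.load(f"pics/{n}0.npy"); P=cloud(n,d)
    hsv=cv2.cvtColor(p,cv2.COLOR_BGR2HSV)
    X=P[...,0];Y=P[...,1];Z=P[...,2]
    near=np.hypot(X-.43,Y-.0)<.3
    dark=(p.max(2)<90)&near&(Z>.078)&(Z<.090)
    q=P[dark][:,:2]; print(n,'ring n',len(q))
    # fit centre: outer/inner radii 106..142
    if len(q)>50:
        f=lambda c:np.concatenate([np.maximum(0,np.hypot(*(q-c).T)-.142),np.maximum(0,.106-np.hypot(*(q-c).T))])
        s=least_squares(f,q.mean(0)+[0.02,0],loss='soft_l1',f_scale=.002); c=s.x
        r=np.hypot(*(q-c).T); print('c',c,np.percentile(r,[2,50,98]))
        a=np.degrees(np.arctan2(*(q-c).T[::-1]))%360; h=np.sort(a[(r<.145)&(r>.1)]); g=np.diff(h); i=g.argmax(); print('gap',h[i],h[i+1],(h[i]+h[i+1])/2)
    for nm,lo,hi in(('blue',(100,120,40),(125,255,255)),('yel',(15,130,80),(32,255,255)),):
        m=(cv2.inRange(hsv,lo,hi)>0)&near&(np.hypot(X-c[0],Y-c[1])<.125)
        for z0,z1 in((.058,.072),(.115,.13)):
            k=m&(Z>z0)&(Z<z1); print(nm,z0,k.sum(),np.median(P[k],0) if k.any() else '')
    k=(p.max(2)<60)&near&(Z>.165)&(Z<.178); print('knob',k.sum(),np.median(P[k],0)); 
    if k.sum()>8: print(cv2.minAreaRect((P[k][:,:2]*1000).astype(np.float32)))
p=cv2.imread("pics/top0.png");a=cv2.resize(p[145:300,240:400],None,fx=4,fy=4,interpolation=2)
p=cv2.imread("pics/scene0.png");b=cv2.resize(p[190:345,210:380],None,fx=3.5,fy=3.5,interpolation=2)
cv2.imwrite("pics/ct.png",a[:600]);cv2.imwrite("pics/cs.png",b)
E
```

```text
top ring n 4607
c [ 0.60960721 -0.02468645] [0.10632021 0.12335782 0.14182385]
gap 131.0462314758695 186.50848674939314 158.7773591126313
blue 0.058 382 [0.59279985 0.05539896 0.06065484]
blue 0.115 37 [0.59435038 0.0595014  0.12618709]
yel 0.058 421 [ 0.54665852 -0.06851016  0.06098399]
yel 0.115 42 [ 0.5414616  -0.07660652  0.12579892]
knob 166 [ 0.60958267 -0.02521605  0.17309031]
((607.9420166015625, -24.289405822753906), (14.105559349060059, 48.690330505371094), 68.58193969726562)
scene ring n 5048
c [ 0.60970776 -0.02775967] [0.10565265 0.12364055 0.14225688]
gap 129.88944984714797 185.9289460843088 157.90919796572837
blue 0.058 210 [0.59772473 0.05576633 0.059774  ]
blue 0.115 48 [0.59842078 0.05948347 0.124323  ]
yel 0.058 198 [ 0.53745254 -0.07452114  0.06069639]
yel 0.115 52 [ 0.54412687 -0.07859769  0.12448491]
knob 177 [ 0.6145993  -0.02551923  0.17130298]
((610.6115112304688, -25.849098205566406), (13.643902778625488, 47.491973876953125), 68.62956237792969)
```

View pics/ct.png

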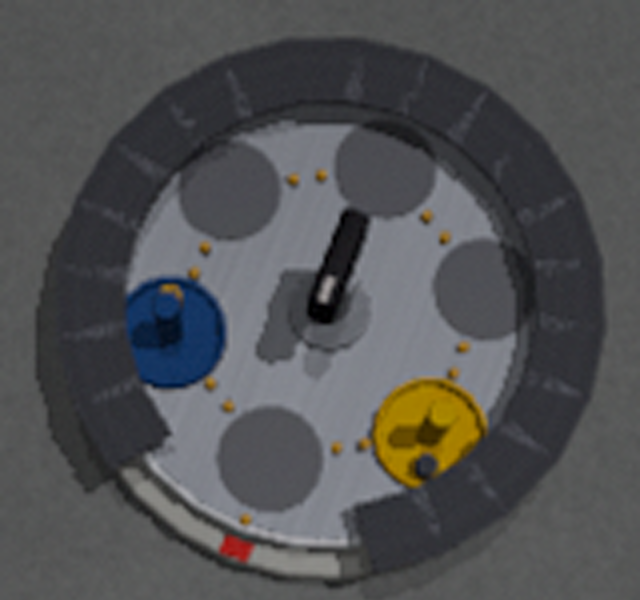

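The crop confirms it: the blue dish is at crop (165,330) with its brass core against the stem. The gap station is empty at (270,458), with the red mark at (237,547), and the small yellow dish is at (428,432). The bar points at the gap, at about 158.5°. Next I plan the move to the knob.

```bash
cat >> h.py <<'E'
def go(x,y,z,yaw):
    s=ctrl.sense(); A=R.from_euler('xyz',s['orientation'],degrees=True)
    B=R.from_euler('xyz',[180,0,yaw],degrees=True)
    print('t',round(s['time_s'],2),'trans',np.round(A.inv().apply(np.array([x,y,z])-s['tool_pos']),4),'turn',np.round((A.inv()*B).as_rotvec()/np.pi,4))
    print('pos',np.round(s['tool_pos'],4),'rpy',np.round(s['orientation'],2),'q',np.round(s['joint_pos'],1),'F',np.round(s['ft_force'],1),'w',round(s['width'],4),'g',s['gripper_force'])
E
python3 -c "
from h import *
go(.6096,-.026,.235,-21.5)"
```

```text
t 0.1 trans [ 0.5447 -0.3497  0.0014] turn [-4.000e-04  2.000e-04  2.546e-01]
pos [ 0.2574 -0.5691  0.2359] rpy [-179.93    0.     24.34] q [-65.8  20.3  93.6  -0.   66.2  -0.1] F [-0.8 -0.3  0.3] w 0.092 g 0.0
```

```bash
python3 -m handwheel '{"translation":[[0.545,-0.35,0.001],[0.545,-0.35,0.001],[0.545,-0.35,0.001],[0.545,-0.35,0.001],[0.545,-0.35,0.001]],"turn":[[0,0,0.255],[0,0,0.255],[0,0,0.255],[0,0,0.255],[0,0,0.255]]}' 50
python3 -c "
from h import *
go(.6096,-.026,.235,-21.5)"
```

```text
time_s: 0.52
tool_pos: [0.3673, -0.3996, 0.236]
orientation: [-180.0, 0.0, -10.5]
ft_force: [1.2, -0.5, -0.0]
width: 0.0607
gripper_force: 0.0
t 0.52 trans [ 0.1705 -0.4114  0.0011] turn [-0.0001  0.0001  0.0614]
pos [ 0.3673 -0.3996  0.236 ] rpy [-1.7998e+02  2.0000e-02 -1.0450e+01] q [-47.6  13.  103.7   0.   63.4  52.9] F [ 1.2 -0.5 -0. ] w 0.0607 g 0.0
```

```bash
for i in 1; do python3 -m handwheel '{"translation":[[0.17,-0.41,0.001],[0.17,-0.41,0.001],[0.17,-0.41,0.001],[0.17,-0.41,0.001],[0.17,-0.41,0.001]],"turn":[[0,0,0.056],[0,0,0.056],[0,0,0.056],[0,0,0.056],[0,0,0.056]]}' 50; done
python3 -c "
from h import *
go(.6096,-.026,.235,-21.5)"
```

```text
time_s: 0.93
tool_pos: [0.4778, -0.227, 0.2357]
orientation: [-180.0, 0.0, -20.2]
ft_force: [0.1, -0.8, -0.2]
width: 0.0504
gripper_force: 0.0
t 0.93 trans [ 0.0544 -0.2341  0.0007] turn [-0.      0.0001  0.0073]
pos [ 0.4778 -0.227   0.2357] rpy [-1.800e+02  2.000e-02 -2.018e+01] q [-25.6  11.7 105.3  -0.   62.9  84.6] F [ 0.1 -0.8 -0.2] w 0.0504 g 0.0
```

```bash
python3 -m handwheel '{"translation":[[0.05,-0.22,0],[0.05,-0.22,0],[0.05,-0.22,0],[0.05,-0.22,0],[0.05,-0.22,0]],"turn":[[0,0,0],[0,0,0],[0,0,0],[0,0,0],[0,0,0]]}'
python3 -m handwheel '{"translation":[[0,0,0],[0,0,0],[0,0,0]],"turn":[[0,0,0],[0,0,0],[0,0,0]]}'
python3 -c "
from h import *
go(.6096,-.026,.235,-21.5)"
```

```text
time_s: 1.35
tool_pos: [0.5912, -0.0521, 0.2356]
orientation: [180.0, 0.0, -20.2]
ft_force: [0.4, -0.9, -0.5]
width: 0.0503
gripper_force: 0.0
time_s: 1.6
tool_pos: [0.5901, -0.0542, 0.2353]
orientation: [180.0, 0.1, -20.1]
ft_force: [0.7, -0.7, 0.4]
width: 0.05
gripper_force: 0.0
t 1.6 trans [ 0.0086 -0.0332  0.0003] turn [0.0002 0.0004 0.0077]
pos [ 0.5901 -0.0542  0.2353] rpy [ 1.7996e+02  7.0000e-02 -2.0110e+01] q [ -5.4  17.5  97.7  -0.   64.9 104.7] F [ 0.7 -0.7  0.4] w 0.05 g 0.0
```

```bash
python3 -m handwheel '{"translation":[[0.0086,-0.033,0],[0.0086,-0.033,0],[0.0086,-0.033,0],[0.0086,-0.033,0]],"turn":[[0,0,0.0077],[0,0,0.0077],[0,0,0.0077],[0,0,0.0077]]}'
python3 - <<'E'
from h import *
go(.6096,-.026,.159,-21.5)
p,d=ctrl.capture("scene"); cv2.imwrite("pics/k1.png",cv2.resize(p[130:345,180:410],None,fx=2.7,fy=2.7,interpolation=2))
E
```

```text
time_s: 1.93
tool_pos: [0.6092, -0.0275, 0.2356]
orientation: [180.0, 0.0, -21.6]
ft_force: [-0.1, -0.2, -0.1]
width: 0.0501
gripper_force: 0.0
t 1.93 trans [-0.0002 -0.0015  0.0766] turn [ 0.0002  0.0002 -0.0005]
pos [ 0.6092 -0.0275  0.2356] rpy [ 1.7996e+02  4.0000e-02 -2.1590e+01] q [ -2.7  19.   95.5  -0.   65.6 108.9] F [-0.1 -0.2 -0.1] w 0.0501 g 0.0
```

View pics/k1.png

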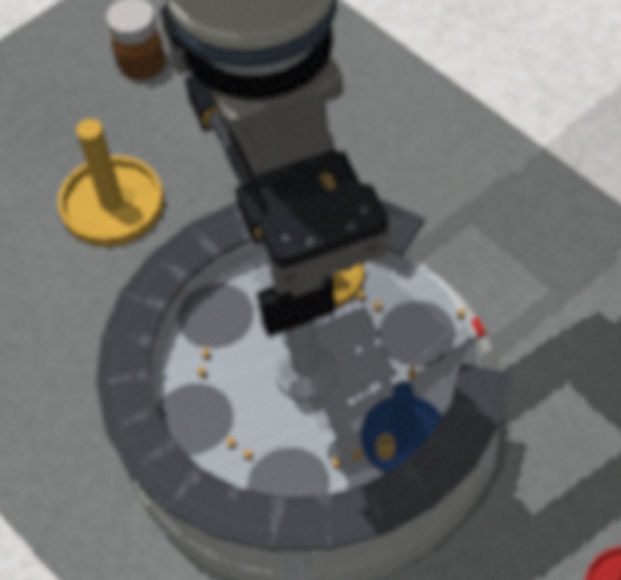

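The gripper is over the knob bar at (297,310), with the pads on either side of it. I'll lower it and close.

```bash
python3 -m handwheel '{"translation":[[0,-0.001,0.02],[0,-0.0015,0.04],[0,-0.0015,0.06],[0,-0.0015,0.0765],[0,-0.0015,0.0765]],"turn":[[0,0,0],[0,0,0],[0,0,0],[0,0,0],[0,0,0]]}'
python3 -m handwheel '{"translation":[[0,0,0],[0,0,0],[0,0,0],[0,0,0],[0,0,0]],"turn":[[0,0,0],[0,0,0],[0,0,0],[0,0,0],[0,0,0]]}' 5
python3 -c "
from h import *
go(.6096,-.026,.159,-21.5)"
```

```text
time_s: 2.4
tool_pos: [0.6079, -0.0259, 0.1562]
orientation: [179.9, 0.3, -21.6]
ft_force: [-1.2, 0.7, 0.7]
width: 0.05
gripper_force: 0.0
time_s: 2.82
tool_pos: [0.611, -0.0252, 0.1603]
orientation: [180.0, -0.1, -21.5]
ft_force: [-6.9, -21.4, 10.1]
width: 0.0191
gripper_force: 12.0
t 2.82 trans [-0.001   0.0013  0.0013] turn [ 0.0001 -0.0004 -0.0002]
pos [ 0.611  -0.0252  0.1603] rpy [ 1.7999e+02 -8.0000e-02 -2.1540e+01] q [ -2.5  23.6  99.2  -0.   57.1 109.1] F [ -6.9 -21.4  10.1] w 0.0191 g 12.014787197113037
```

```bash
python3 -m handwheel '{"translation":[[0,0,0],[0,0,0],[0,0,0],[0,0,0]],"turn":[[0,0,0],[0,0,0],[0,0,0],[0,0,0]]}' 5
python3 -c "
from h import *
go(.6096,-.026,.159,-21.5)
s=ctrl.sense();print(s['wrist_torque'])"
```

```text
time_s: 3.15
tool_pos: [0.6101, -0.0274, 0.1603]
orientation: [179.8, -0.1, -21.5]
ft_force: [-4.8, -15.0, 6.6]
width: 0.0138
gripper_force: 30.0
t 3.15 trans [-0.001  -0.0012  0.0013] turn [ 0.0013 -0.0003 -0.0001]
pos [ 0.6101 -0.0274  0.1603] rpy [ 1.7977e+02 -5.0000e-02 -2.1510e+01] q [ -2.6  23.6  99.2  -0.3  57.2 109.1] F [ -4.8 -15.    6.6] w 0.0138 g 29.995804131031036
[-1.88688748  0.74218895  0.0523625 ]
```

```bash
python3 -m handwheel '{"translation":[[0,0.001,0],[0,0.0012,0],[0,0.0012,0]],"turn":[[0,0,0],[0,0,0],[0,0,0]]}'
python3 -m handwheel '{"translation":[[0,0,0],[0,0,0],[0,0,0],[0,0,0],[0,0,0]],"turn":[[0,0,-0.01],[0,0,-0.022],[0,0,-0.034],[0,0,-0.046],[0,0,-0.058]]}'
python3 -m handwheel '{"translation":[[0,0,0],[0,0,0],[0,0,0],[0,0,0],[0,0,0]],"turn":[[0,0,-0.012],[0,0,-0.024],[0,0,-0.036],[0,0,-0.048],[0,0,-0.06]]}'
python3 -c "
from h import *
go(.6096,-.026,.159,38.5)
s=ctrl.sense();print(s['wrist_torque'])"
```

```text
time_s: 3.4
tool_pos: [0.6101, -0.0275, 0.1603]
orientation: [179.9, -0.1, -21.5]
ft_force: [-1.7, -8.7, 5.2]
width: 0.0134
gripper_force: 30.0
time_s: 3.82
tool_pos: [0.6102, -0.0271, 0.1603]
orientation: [179.9, -0.0, -11.0]
ft_force: [-2.9, -5.6, 4.7]
width: 0.0138
gripper_force: 30.0
time_s: 4.23
tool_pos: [0.6103, -0.0266, 0.1603]
orientation: [179.9, -0.0, -0.2]
ft_force: [-3.2, -2.7, 4.6]
width: 0.0138
gripper_force: 30.0
t 4.23 trans [-0.0007 -0.0006  0.0013] turn [ 4.00e-04 -1.00e-04 -2.15e-01]
pos [ 0.6103 -0.0266  0.1603] rpy [ 1.7994e+02 -4.0000e-02 -2.1000e-01] q [-2.6 23.5 99.3 -0.1 57.1 87.6] F [-3.2 -2.7  4.6] w 0.0138 g 29.999825656414032
[-0.56215871  0.33412812 -0.1578469 ]
```

```bash
python3 -m handwheel '{"translation":[[0,0,0],[0,0,0],[0,0,0],[0,0,0],[0,0,0]],"turn":[[0,0,-0.012],[0,0,-0.024],[0,0,-0.036],[0,0,-0.048],[0,0,-0.06]]}'
python3 -m handwheel '{"translation":[[0,0,0],[0,0,0],[0,0,0],[0,0,0],[0,0,0]],"turn":[[0,0,-0.012],[0,0,-0.024],[0,0,-0.036],[0,0,-0.048],[0,0,-0.06]]}'
python3 -m handwheel '{"translation":[[0,0,0],[0,0,0],[0,0,0],[0,0,0],[0,0,0]],"turn":[[0,0,-0.012],[0,0,-0.024],[0,0,-0.036],[0,0,-0.048],[0,0,-0.06]]}'
python3 -m handwheel '{"translation":[[0,0,0],[0,0,0],[0,0,0],[0,0,0],[0,0,0]],"turn":[[0,0,-0.01],[0,0,-0.02],[0,0,-0.028],[0,0,-0.034],[0,0,-0.034]]}'
python3 -c "
from h import *
go(.6096,-.026,.159,38.5)
s=ctrl.sense();print(s['wrist_torque'])"
```

```text
time_s: 4.65
tool_pos: [0.6102, -0.0261, 0.1603]
orientation: [180.0, -0.0, 10.6]
ft_force: [-2.3, -1.1, 5.3]
width: 0.0137
gripper_force: 30.0
time_s: 5.07
tool_pos: [0.6101, -0.0256, 0.1603]
orientation: [-180.0, -0.0, 21.4]
ft_force: [-3.2, 0.9, 5.4]
width: 0.014
gripper_force: 30.0
time_s: 5.48
tool_pos: [0.6099, -0.0252, 0.1603]
orientation: [-180.0, -0.0, 32.2]
ft_force: [-4.6, 3.4, 6.2]
width: 0.0137
gripper_force: 30.0
time_s: 5.9
tool_pos: [0.6097, -0.025, 0.1603]
orientation: [-179.9, -0.0, 38.3]
ft_force: [-4.9, 3.7, 6.3]
width: 0.0139
gripper_force: 30.0
t 5.9 trans [-0.0007  0.0007  0.0013] turn [-0.0004 -0.0001 -0.0012]
pos [ 0.6097 -0.025   0.1603] rpy [-1.7993e+02 -2.0000e-02  3.8290e+01] q [-2.5 23.5 99.3  0.1 57.2 49.1] F [-4.9  3.7  6.3] w 0.0139 g 30.01132071018219
[ 0.46275593  0.50752013 -0.1227828 ]
```

```bash
python3 -m handwheel '{"translation":[[0,0,0],[0,0,0],[0,0,0],[0,0,0],[0,0,0]],"turn":[[0,0,0],[0,0,0],[0,0,0],[0,0,0],[0,0,0]]}' 50
python3 -m handwheel '{"translation":[[0,0,-0.02],[0,0,-0.05],[0,0,-0.08],[0,0,-0.08],[0,0,-0.08]],"turn":[[0,0,0],[0,0,0],[0,0,0],[0,0,0],[0,0,0]]}'
python3 -c "
from h import *
go(.5306,.005,.24,-21.5)"
```

```text
time_s: 6.32
tool_pos: [0.6103, -0.026, 0.1594]
orientation: [180.0, -0.0, 38.2]
ft_force: [0.3, -0.7, 0.1]
width: 0.0452
gripper_force: 0.0
time_s: 6.73
tool_pos: [0.6114, -0.026, 0.2412]
orientation: [179.9, -0.2, 38.2]
ft_force: [0.4, -0.4, 0.3]
width: 0.0502
gripper_force: 0.0
t 6.73 trans [-0.0443 -0.0743  0.0009] turn [ 2.000e-04 -1.200e-03  3.317e-01]
pos [ 0.6114 -0.026   0.2412] rpy [ 1.7986e+02 -1.6000e-01  3.8200e+01] q [-2.6 18.7 95.2 -0.  65.9 49.2] F [ 0.4 -0.4  0.3] w 0.0502 g 0.0
```

```bash
python3 -m handwheel '{"translation":[[-0.19,0.13,0],[-0.19,0.13,0],[-0.19,0.13,0],[-0.19,0.13,0],[-0.19,0.13,0]],"turn":[[0,0,0.332],[0,0,0.332],[0,0,0.332],[0,0,0.332],[0,0,0.332]]}'
python3 -m handwheel '{"translation":[[0,0,0],[0,0,0],[0,0,0],[0,0,0]],"turn":[[0,0,0.134],[0,0,0.134],[0,0,0.134],[0,0,0.134]]}'
python3 - <<'E'
from h import *
go(.5306,.005,.24,-21.5)
out=[]
for n in("top","scene"):
    p,d=ctrl.capture(n); P=cloud(n,d); Z=P[...,2]; hsv=cv2.cvtColor(p,cv2.COLOR_BGR2HSV)
    m=(cv2.inRange(hsv,(100,120,40),(125,255,255))>0)&(np.hypot(P[...,0]-.61,P[...,1]+.026)<.14)
    for z0,z1 in((.058,.067),(.1,.13)):
        k=m&(Z>z0)&(Z<z1); print(n,k.sum(),np.median(P[k],0), (P[k].min(0)+P[k].max(0))/2 if k.any() else '')
    c=proj(n,np.array([.57,0,.08])).astype(int); c=np.clip(c,75,1000)
    out.append(cv2.resize(p[c[1]-75:c[1]+75,c[0]-75:c[0]+75],(400,400),interpolation=2))
cv2.imwrite("pics/turned.png",np.hstack(out))
E
```

```text
time_s: 7.15
tool_pos: [0.5463, -0.226, 0.2379]
orientation: [-180.0, 0.1, 2.1]
ft_force: [0.1, -0.4, -0.1]
width: 0.0503
gripper_force: 0.0
time_s: 7.48
tool_pos: [0.5468, -0.225, 0.2377]
orientation: [-180.0, 0.1, -22.2]
ft_force: [-0.2, 0.2, -1.1]
width: 0.05
gripper_force: 0.0
t 7.48 trans [-0.1019 -0.2068 -0.0021] turn [-0.      0.0008 -0.0039]
pos [ 0.5468 -0.225   0.2377] rpy [-1.80e+02  1.40e-01 -2.22e+01] q [-22.5  17.3  97.7  -0.   65.2  89.7] F [-0.2  0.2 -1.1] w 0.05 g 0.0
top 388 [0.52504203 0.00692121 0.06049071] [0.52959646 0.00803071 0.06248092]
top 45 [0.52942468 0.00598207 0.12584773] [0.53019433 0.00689874 0.11666353]
scene 274 [0.53091852 0.00349121 0.06025366] [0.53168148 0.00502785 0.06247315]
scene 75 [0.53390662 0.00758644 0.11965855] [0.53178103 0.00560573 0.11405365]
```

View pics/turned.png

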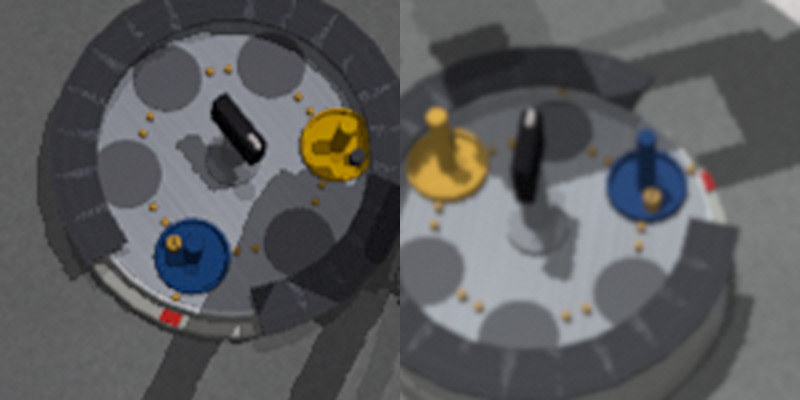

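Blue is seated in the gap at left crop (190,256) with the brass core upright at (172,243). Yellow is seated with its core upright at (335,145). Next, the stem at (0.531, 0.006).

```bash
python3 -m handwheel '{"translation":[[-0.102,-0.207,-0.002],[-0.102,-0.207,-0.002],[-0.102,-0.207,-0.002],[-0.102,-0.207,-0.002],[-0.102,-0.207,-0.002]],"turn":[[0,0,-0.004],[0,0,-0.004],[0,0,-0.004],[0,0,-0.004],[0,0,-0.004]]}'
python3 -c "
from h import *
go(.531,.006,.24,-21.5)"
```

```text
time_s: 8.0
tool_pos: [0.5305, -0.0153, 0.2404]
orientation: [180.0, 0.1, -20.9]
ft_force: [2.1, 0.1, 1.1]
width: 0.0498
gripper_force: 0.0
t 8.0 trans [-0.0071 -0.02    0.0004] turn [0.0001 0.0003 0.0034]
pos [ 0.5305 -0.0153  0.2404] rpy [ 1.7998e+02  6.0000e-02 -2.0880e+01] q [ -1.8  11.6 104.8   0.   63.6 109.1] F [2.1 0.1 1.1] w 0.0498 g 0.0
```

```bash
python3 -m handwheel '{"translation":[[-0.006,-0.018,0],[-0.006,-0.018,0],[-0.006,-0.018,0],[-0.006,-0.018,0]],"turn":[[0,0,0.003],[0,0,0.003],[0,0,0.003],[0,0,0.003]]}'
python3 -c "
from h import *
go(.531,.006,.117,-21.5)"
```

```text
time_s: 8.33
tool_pos: [0.5321, 0.0014, 0.2406]
orientation: [180.0, 0.0, -21.4]
ft_force: [-0.4, 0.5, -0.6]
width: 0.05
gripper_force: 0.0
t 8.33 trans [-0.0027 -0.004   0.1236] turn [0.0002 0.0002 0.0003]
pos [0.5321 0.0014 0.2406] rpy [ 1.7996e+02  3.0000e-02 -2.1450e+01] q [  0.   11.7 104.7  -0.   63.6 111.5] F [-0.4  0.5 -0.6] w 0.05 g 0.0
```

```bash
python3 -m handwheel '{"translation":[[-0.0027,-0.004,0.02],[-0.0027,-0.004,0.045],[-0.0027,-0.004,0.07],[-0.0027,-0.004,0.08],[-0.0027,-0.004,0.08]],"turn":[[0,0,0],[0,0,0],[0,0,0],[0,0,0],[0,0,0]]}'
python3 -m handwheel '{"translation":[[0,0,0],[0,0,0],[0,0,0]],"turn":[[0,0,0],[0,0,0],[0,0,0]]}' 
python3 -c "
from h import *
go(.531,.006,.117,-21.5)"
```

```text
time_s: 8.75
tool_pos: [0.5296, 0.0054, 0.1587]
orientation: [179.9, 0.2, -21.6]
ft_force: [-0.6, 0.2, 1.1]
width: 0.05
gripper_force: 0.0
time_s: 9.0
tool_pos: [0.5323, 0.0063, 0.1625]
orientation: [-180.0, -0.1, -21.6]
ft_force: [0.0, 0.4, 0.5]
width: 0.05
gripper_force: 0.0
t 9.0 trans [-0.0012  0.0008  0.0455] turn [-0.0003 -0.0007 -0.0003]
pos [0.5323 0.0063 0.1625] rpy [-1.7995e+02 -1.2000e-01 -2.1560e+01] q [  0.5  17.  109.   -0.   53.9 112.1] F [0.  0.4 0.5] w 0.05 g 0.0
```

```bash
python3 -m handwheel '{"translation":[[0,0,0.015],[0,0,0.03],[0,0,0.042],[0,0,0.045],[0,0,0.045]],"turn":[[0,0,0],[0,0,0],[0,0,0],[0,0,0],[0,0,0]]}' 24
python3 -m handwheel '{"translation":[[0,0,0],[0,0,0],[0,0,0],[0,0,0]],"turn":[[0,0,0],[0,0,0],[0,0,0],[0,0,0]]}'
python3 - <<'E'
from h import *
go(.531,.006,.117,-21.5)
p,d=ctrl.capture("scene"); c=proj("scene",np.array([.54,0,.12])).astype(int)
cv2.imwrite("pics/g1.png",cv2.resize(p[c[1]-60:c[1]+60,c[0]-70:c[0]+70],None,fx=4.5,fy=4.5,interpolation=2))
E
```

```text
time_s: 9.42
tool_pos: [0.5313, 0.0067, 0.1163]
orientation: [180.0, 0.0, -21.5]
ft_force: [-0.6, -0.6, 0.7]
width: 0.0244
gripper_force: 0.0
time_s: 9.75
tool_pos: [0.5317, 0.0066, 0.1168]
orientation: [-180.0, -0.1, -21.5]
ft_force: [-0.3, 0.6, 0.4]
width: 0.0238
gripper_force: 0.0
t 9.75 trans [-0.0005  0.0009 -0.0002] turn [-0.0001 -0.0003 -0.0003]
pos [0.5317 0.0066 0.1168] rpy [-1.7997e+02 -6.0000e-02 -2.1550e+01] q [  0.6  20.6 110.9   0.   48.4 112.1] F [-0.3  0.6  0.4] w 0.0238 g 0.0
```

View pics/g1.png

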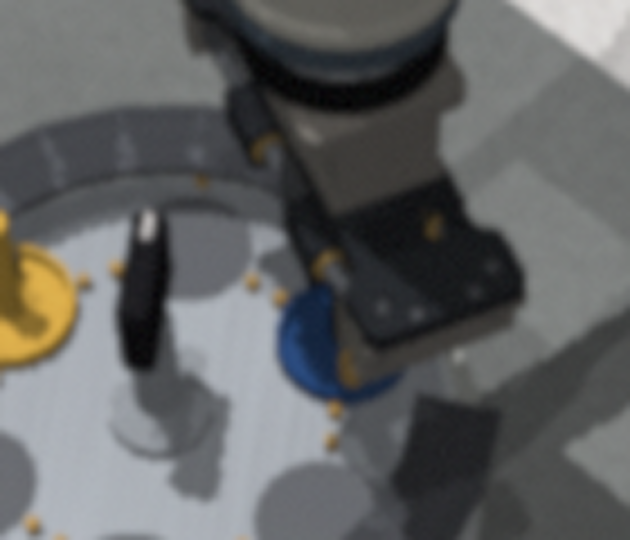

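The pads straddle the stem at about (345,345) without touching anything. I'll close gently.

```bash
python3 -m handwheel '{"translation":[[0,0,0],[0,0,0],[0,0,0]],"turn":[[0,0,0],[0,0,0],[0,0,0]]}' 18
python3 -m handwheel '{"translation":[[0,0,0],[0,0,0],[0,0,0]],"turn":[[0,0,0],[0,0,0],[0,0,0]]}' 15
python3 -m handwheel '{"translation":[[0,0,0],[0,0,0],[0,0,0],[0,0,0],[0,0,0]],"turn":[[0,0,0],[0,0,0],[0,0,0],[0,0,0],[0,0,0]]}' 5
python3 -m handwheel '{"translation":[[0,0,0],[0,0,0],[0,0,0]],"turn":[[0,0,0],[0,0,0],[0,0,0]]}'
```

```text
time_s: 10.05
tool_pos: [0.5313, 0.0067, 0.1162]
orientation: [-180.0, -0.0, -21.5]
ft_force: [0.3, 0.5, -0.4]
width: 0.0181
gripper_force: 0.0
time_s: 10.3
tool_pos: [0.5313, 0.0067, 0.1161]
orientation: [-180.0, 0.0, -21.5]
ft_force: [0.1, -1.2, -0.7]
width: 0.0151
gripper_force: 0.0
time_s: 10.72
tool_pos: [0.5312, 0.0067, 0.116]
orientation: [180.0, 0.0, -21.5]
ft_force: [-1.4, 1.0, -1.2]
width: 0.0133
gripper_force: 30.0
time_s: 10.97
tool_pos: [0.5313, 0.0067, 0.1161]
orientation: [-180.0, 0.0, -21.5]
ft_force: [-0.8, 0.4, -0.4]
width: 0.0131
gripper_force: 30.0
```

```bash
T='"turn":[[0,0,0],[0,0,0],[0,0,0],[0,0,0],[0,0,0]]'
python3 -m handwheel '{"translation":[[0,0,-0.001],[0,0,-0.003],[0,0,-0.006],[0,0,-0.01],[0,0,-0.015]],"turn":[[0,0,0],[0,0,0],[0,0,0],[0,0,0],[0,0,0]]}'
python3 -m handwheel '{"translation":[[0,0,-0.005],[0,0,-0.01],[0,0,-0.015],[0,0,-0.02],[0,0,-0.025]],"turn":[[0,0,0],[0,0,0],[0,0,0],[0,0,0],[0,0,0]]}'
python3 -m handwheel '{"translation":[[0,0,-0.005],[0,0,-0.01],[0,0,-0.015],[0,0,-0.02],[0,0,-0.025]],"turn":[[0,0,0],[0,0,0],[0,0,0],[0,0,0],[0,0,0]]}'
python3 -m handwheel '{"translation":[[0,0,-0.005],[0,0,-0.01],[0,0,-0.015],[0,0,-0.02],[0,0,-0.025]],"turn":[[0,0,0],[0,0,0],[0,0,0],[0,0,0],[0,0,0]]}'
python3 -m handwheel '{"translation":[[0,0,-0.005],[0,0,-0.01],[0,0,-0.015],[0,0,-0.02],[0,0,-0.025]],"turn":[[0,0,0],[0,0,0],[0,0,0],[0,0,0],[0,0,0]]}'
python3 -m handwheel '{"translation":[[0,0,-0.005],[0,0,-0.01],[0,0,-0.015],[0,0,-0.02],[0,0,-0.025]],"turn":[[0,0,0],[0,0,0],[0,0,0],[0,0,0],[0,0,0]]}'
python3 -m handwheel '{"translation":[[0,0,-0.004],[0,0,-0.007],[0,0,-0.009],[0,0,-0.01],[0,0,-0.01]],"turn":[[0,0,0],[0,0,0],[0,0,0],[0,0,0],[0,0,0]]}'
python3 -m handwheel '{"translation":[[0,0,0],[0,0,0],[0,0,0],[0,0,0],[0,0,0]],"turn":[[0,0,0],[0,0,0],[0,0,0],[0,0,0],[0,0,0]]}'
python3 - <<'E'
from h import *
go(.531,.006,.25,-21.5)
o=[]
for n in("scene","top"):
    p,d=ctrl.capture(n); c=proj(n,np.array([.55,0,.19])).astype(int)
    o.append(cv2.resize(p[c[1]-70:c[1]+70,c[0]-70:c[0]+70],(400,400),interpolation=2))
cv2.imwrite("pics/up.png",np.hstack(o))
E
```

```text
time_s: 11.38
tool_pos: [0.5312, 0.0066, 0.1315]
orientation: [180.0, 0.0, -21.5]
ft_force: [-1.1, 0.8, -1.4]
width: 0.0131
gripper_force: 30.0
time_s: 11.8
tool_pos: [0.5313, 0.0066, 0.1567]
orientation: [-180.0, -0.0, -21.5]
ft_force: [0.6, -0.0, -1.0]
width: 0.0132
gripper_force: 30.0
time_s: 12.22
tool_pos: [0.5313, 0.0066, 0.1816]
orientation: [180.0, 0.0, -21.5]
ft_force: [0.4, 0.7, -0.6]
width: 0.0131
gripper_force: 30.0
time_s: 12.63
tool_pos: [0.5313, 0.0067, 0.2067]
orientation: [-180.0, -0.0, -21.5]
ft_force: [0.9, -0.3, -0.3]
width: 0.0133
gripper_force: 30.0
time_s: 13.05
tool_pos: [0.5313, 0.0067, 0.2317]
orientation: [-180.0, -0.0, -21.5]
ft_force: [-0.8, -0.4, -0.8]
width: 0.0132
gripper_force: 30.0
time_s: 13.47
tool_pos: [0.5313, 0.0066, 0.2567]
orientation: [-180.0, -0.0, -21.5]
ft_force: [-1.2, -0.0, -1.3]
width: 0.013
gripper_force: 30.0
time_s: 13.88
tool_pos: [0.5313, 0.0067, 0.2663]
orientation: [-180.0, -0.0, -21.5]
ft_force: [-0.2, -0.1, -0.5]
width: 0.0132
gripper_force: 30.0
time_s: 14.3
tool_pos: [0.5312, 0.0066, 0.266]
orientation: [180.0, 0.0, -21.5]
ft_force: [0.3, 0.2, -0.5]
width: 0.0133
gripper_force: 30.0
t 14.3 trans [0.     0.0007 0.016 ] turn [ 0.      0.0001 -0.0002]
pos [0.5312 0.0066 0.266 ] rpy [ 1.7999e+02  1.0000e-02 -2.1540e+01] q [  0.6  10.2 103.1  -0.   66.7 112.1] F [ 0.3  0.2 -0.5] w 0.0133 g 29.99972015619278
```

View pics/up.png

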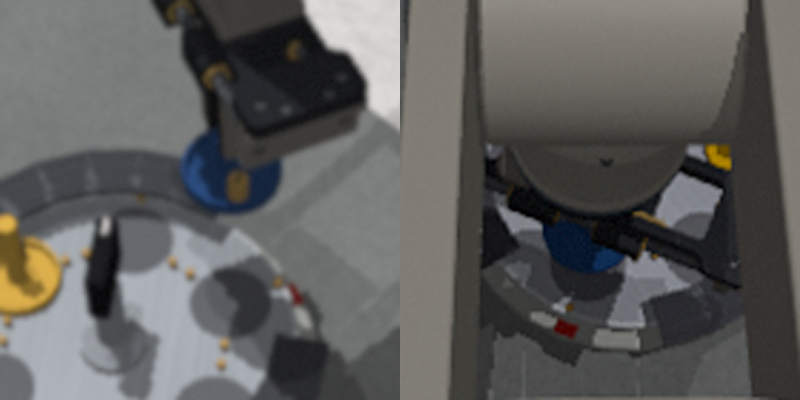

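The dish is up and level at left crop (232,170), with the brass core upright in it at (238,187). I'll hold it for about 4.5 s, then check it and the yellow dish.

```bash
for i in 1 2 3 4 5 6 7 8 9 10 11; do python3 -m handwheel '{"translation":[[0,0,0],[0,0,0],[0,0,0],[0,0,0],[0,0,0]],"turn":[[0,0,0],[0,0,0],[0,0,0],[0,0,0],[0,0,0]]}' | grep -E "time|pos|gripper_f" | tr '\n' ' '; done
python3 - <<'E'
from h import *
p,d=ctrl.capture("scene"); cv2.imwrite("pics/end.png",cv2.resize(p[120:320,200:400],(600,600),interpolation=2))
E
```

```text
time_s: 14.82 tool_pos: [0.5313, 0.0066, 0.2662] gripper_force: 30.0 time_s: 15.23 tool_pos: [0.5313, 0.0067, 0.2661] gripper_force: 30.0 time_s: 15.65 tool_pos: [0.5313, 0.0067, 0.2662] gripper_force: 30.0 time_s: 16.07 tool_pos: [0.5313, 0.0066, 0.2661] gripper_force: 30.0 time_s: 16.48 tool_pos: [0.5313, 0.0066, 0.2661] gripper_force: 30.0 time_s: 16.9 tool_pos: [0.5313, 0.0067, 0.2661] gripper_force: 30.0 time_s: 17.32 tool_pos: [0.5313, 0.0067, 0.2662] gripper_force: 30.0 time_s: 17.73 tool_pos: [0.5313, 0.0067, 0.2661] gripper_force: 30.0 time_s: 18.15 tool_pos: [0.5313, 0.0066, 0.2661] gripper_force: 30.0 time_s: 18.57 tool_pos: [0.5313, 0.0067, 0.2661] gripper_force: 30.0 time_s: 18.98 tool_pos: [0.5313, 0.0067, 0.2662] gripper_force: 30.0
```

View pics/end.png

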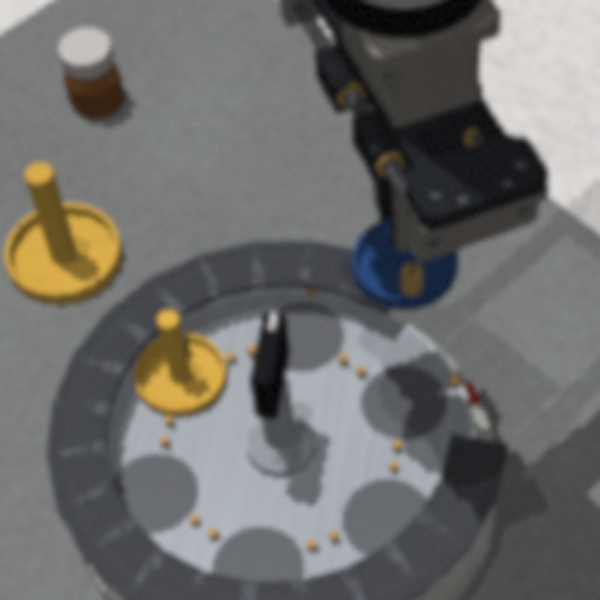

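The blue dish is held level at (405,265) with the brass core upright at (412,280). Yellow is seated at (180,373), and the jar is in place.

```bash
python3 -c "
from workcell import ctrl
print(ctrl.sign_off())"
```

```text
the job is handed in; nothing more can be done
None
```

I turned the carousel one click anticlockwise, lifted the blue dish straight out by its stem, held it still and level about 15 cm above the turntable for over 4 s, and handed the job in at about 19 s, with the dish still gripped, the brass core upright and the yellow dish seated (its own core last seen upright before the lift).

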